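# Seat the rocking canister lid

## Robot

A 7-joint arm with a two-finger parallel gripper is mounted at the origin on the work surface. World frame = base frame: x ahead of the robot, y to its left, z up, the work surface at z = 0. Lengths are in m, angles in rad, forces in N, time in s.
With the tool pointing down it reaches from about 0.35 to 0.9 m from the base axis. Payload 8.1 kg.
Tool frame: the origin (TCP) lies at the very end of the fingers, on their centre line; the grasp point (between the pads) lies grip_point_offset behind it (grip_point_offset is the distance from the TCP to the grasp point, in m); z points along the fingers, y is the direction in which the jaws open and shut (so a half turn about z gives the same grasp; the last joint's range is limited). The gripper opens to 92 mm and grips with 3 to 60 N. Pads are 19 mm wide; open, the fingers measure 130 mm over their backs; the gripper's body (75 mm by 190 mm) begins 47 mm behind the grasp point.
Start: joints at [1.169, 0.434, 0.025, 1.573, -0.012, 1.134, -0.075], TCP at [0.184, -0.597, 0.227] pointing down, gripper open.
Joint ranges: [-2.62, 2.62], [-0.44, 2.09], [-1.27, 1.32], [0.08, 2.57], [-1.32, 4.46], [0.12, 2], [-2.74, 2.74]. Speed limits (rad/s): [2.22, 2.22, 3.01, 3.01, 3.14, 3.14, 3.14].

## Interface

Orientations are given as a rotation vector (axis times angle).
In Python, from cell import * gives the robot as it stands.
- The arm moves only by the tool drive_tool, never from a script. Its argument "increments" is a list of rows, each an object of numbers: "grip": the gripper's target within -1 to 1 (shut at 1, half-way at 0, fully open at -1); "tx", "ty", "tz": the shift along the world's x, y, z normalised to -1 to 1, where 1 is 400 mm; "turn": the turn about the world's z normalised to -1 to 1, where 1 is 60 degrees. In form: [{"grip": .., "tx": .., "ty": .., "tz": .., "turn": ..}, ...]. A call has 1 to 20 rows; each row is the pose to reach, as a shift and turn from the pose measured when the call began; what a row does not reach only later rows make up. A row lasts 1/10 s, in which the tool goes at most 50 mm and 8.59 degrees, less where a joint would pass 70% of its speed; a pose out of reach is approached as far as the arm can. A call with a number of a shift or a turn outside -1 to 1 is refused whole. A call with a gripper value outside its range is refused whole. The fingers move at their own pace and stop on an object; "newtons" is the grip in N (left out, the last holds). Time passes only in rows, so rows that repeat a pose let the fingers close. It gives the time, the measured TCP pose, the force and the opening at its end, in the units of the state.
- observe(): the state, without advancing time (a new reading comes with each control period).
- get_image(name): name is "side" or "top"; returns the picture (400x640x3 uint8, red, green, blue); there is no depth.
- camera_info(name): a dict with "fx", "fy", "cx", "cy" (pixels), "eye" and "rotation" of the camera in the world. Camera axes: x right, y down, z forward; pixel columns grow to the right and rows downward; lengths in m; the calibration is good to about 2 mm. A picture is of the moment at which its call begins. camera_info takes no time and is no camera call.
- sign_off(): hands the job in, once; it reports no verdict.
The state is a dict: "clock": time; "joints": joint angles; "dq": joint speeds; "joint_efforts": joint torques, N m; "position": TCP position; "ee_rot": TCP orientation; "force": force on the tool from outside, world axes, zero at the start; "ft_torque": the same for the moment, N m; "width": opening from 0.0 (shut) to 1.0 (fully open).
Only numpy, scipy, OpenCV 4.12 (cv2) and the standard library are available. Lean on these libraries where they do the work, as an engineer would, in place of code of your own. Each camera call takes 0.05 s, during which the arm holds its last target. There are 200 camera calls.

## Task

One of the four identical wooden canister lids is not seated: press lightly near the edge of the lids until you have found the one that rocks, then press that lid down in the middle, from above, until it is fully home and level. Only press with the fingertips: pull no lid up, and leave the other things on the counter where they stand.

Things in the scene. Friction and masses are not known exactly. Their poses are not given: they have to be found in the camera images.
- lid_1: Flat round wooden canister lid, 92 mm across, plain skirt 22 mm deep; the four lids look the same. Origin: centre of its top face; z axis up out of it. Tops lie 90 to 103 mm above the counter; the white canisters (82 mm across, fixed) differ a little in height, so height does not tell which lid is loose. What is said of lids at lid_2, lid_3 and lid_4 holds for all alike.
- lid_2: Lid, same looks, size and origin as lid_1. Of the four, three are fully home and do not give at all; one, in any place, stands level but 4.5 mm too high on its sealing ring.
- lid_3: Lid, same looks, size and origin as lid_1. The loose lid, wherever it is, pressed lightly (1 to 5 N) at 30 mm from its centre, tips about its centre by 0.12 rad: the pressed spot goes down 3 to 4 mm, the far side comes up. It stops on the rim and springs level on release; pressing the edge does not seat it.
- lid_4: Lid, same looks, size and origin as lid_1. The loose lid, wherever it is, pressed in the middle resists with about 7 N, then slides 4.5 mm down and stops firmly (10 to 20 N is plenty); it stays there and no longer rocks.
- cup: blue plastic measuring cup, 68 mm across the rim, 55 mm tall, flat handle to its own +y, reaching 84 mm from the axis; loose bystander; origin at the centre of its underside
- bowls: stack of three nesting steel bowls that stays together, 160 mm across, 74 mm tall; loose bystander; origin at the centre of its underside
- clasp_jar: glass jar with a flip-top lid and a wire clasp, 82 mm across, 105 mm tall; loose bystander; origin at the centre of its underside
- spoon: wooden spoon lying flat, 240 mm long, along its own x; loose bystander; origin below its middle
- timer: round kitchen timer, 60 mm across, 40 mm tall; loose bystander; origin at the centre of its underside
- kettle: tall cream kettle, 164 mm across the base, 222 mm tall, handle to its own +y (130 mm from the axis), spout to -y; loose bystander; origin at the centre of its underside
Mind the look-alikes: they are no part of the job. Leave any blue look-alike of the part that bears lid_1 alone. Leave any purple look-alike of the part that bears lid_2 alone.

How it is judged:
By the outcome, as a careful person would: the job done as asked, in the order asked, and still so for the second after the job is handed in, with the robot touching nothing.
It also fails if it takes over 56 s, if anything falls off the work surface, if the arm or the gripper's body presses on something with over 40 N, if the wrist force passes 120 N, or if a joint passes its speed limit or range.

## Working session

There is one attempt and no reset: what is moved stays moved. The work goes in short steps, Python scripts to look and compute and a tool call to move; the robot and the scene stay as the last step left them, time stands still between calls to the robot, and variables do not carry over. Pictures are saved under pics/ and viewed, about 8 in all and at most 12, crops included, and the job is handed in when it is done.

Besides the shell and the picture viewer there is one more tool, called after "Emit:" in YAML: its name, and indented under it one key for each argument. drive_tool: Moves the arm, as the interface text tells. Its arguments: {"type":"object","properties":{"increments":{"type":"array","items":{"type":"object","properties":{"grip":{"type":"number"},"tx":{"type":"number"},"ty":{"type":"number"},"tz":{"type":"number"},"turn":{"type":"number"}}}},"newtons":{"type":"number"}},"required":["increments"]}

```bash
mkdir -p pics; python3 - <<'E'
from cell import *
import cv2
for n in("top","side"):
    cv2.imwrite(f"pics/{n}0.png",get_image(n)[:,:,::-1]); print(n,camera_info(n))
print(observe())
E
```

```text
top {'fx': 384.5118721542558, 'fy': 384.5118721542558, 'cx': 314.99752118228525, 'cy': 196.99285252524717, 'eye': array([ 0.29888298, -0.10981736,  1.16187529]), 'rotation': array([-2.02839178,  2.20982634, -0.22323038])}
side {'fx': 394.65043692892294, 'fy': 394.65043692892294, 'cx': 317.9812543483503, 'cy': 197.69425529553877, 'eye': array([0.50071261, 0.74767257, 0.71357958]), 'rotation': array([-0.03902554,  2.75563698, -1.42676713])}
{'clock': 0.1, 'joints': array([ 1.16936447,  0.4351536 ,  0.02494807,  1.57397593, -0.01160147,
        1.13401181, -0.07507858]), 'dq': array([-0.00039559, -0.0027285 ,  0.0002497 , -0.00186756, -0.00021009,
       -0.00082107, -0.00063954]), 'joint_efforts': array([ 3.64052030e-03, -6.69125962e+01,  9.87898484e-01, -3.15146613e+01,
       -6.05411804e-02,  3.73988156e-02,  7.22906543e-05]), 'position': array([ 0.1838352 , -0.59688232,  0.22603465]), 'ee_rot': array([-3.10524446e+00, -4.67416919e-01,  5.06893747e-04]), 'force': array([-0.8824735 , -0.20961559, -0.84801625]), 'ft_torque': array([ 0.00114418, -0.01989477,  0.01588111]), 'width': 1.0042698354188537}
```

View pics/top0.png

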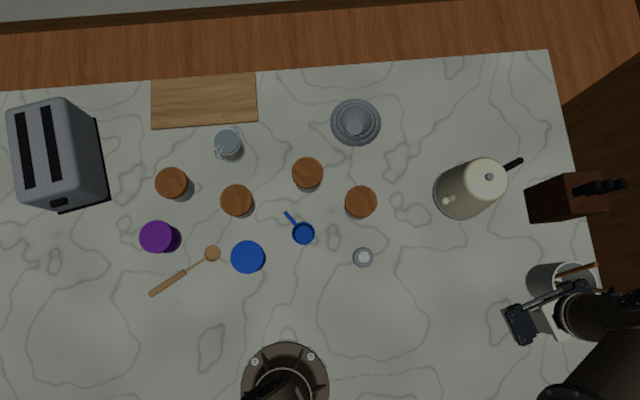

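View pics/side0.png

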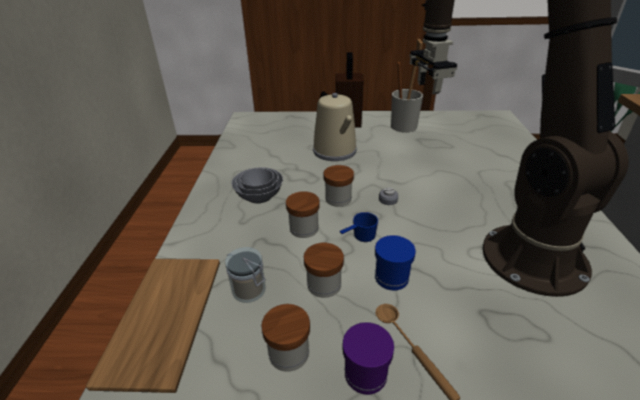

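The top view shows wooden lids at about (171,183), (236,200), (307,173) and (361,202). The blue and purple look-alikes are at (247,257) and (157,237). The kettle stands at (470,190), between the arm and the lids.

```bash
cat > h.py <<'E'
from cell import *
import cv2, numpy as np
from scipy.spatial.transform import Rotation as R
def ray(n,u,v,z):
    c=camera_info(n); M=R.from_rotvec(c["rotation"]).as_matrix()
    d=M@[(u-c["cx"])/c["fx"],(v-c["cy"])/c["fy"],1]; e=c["eye"]
    return e+d*(z-e[2])/d[2]
def pix(n,p):
    c=camera_info(n); M=R.from_rotvec(c["rotation"]).as_matrix()
    q=M.T@(np.array(p)-c["eye"]); return np.array([c["cx"]+c["fx"]*q[0]/q[2],c["cy"]+c["fy"]*q[1]/q[2]])
E
python3 - <<'E'
from h import *
im=get_image("top"); hsv=cv2.cvtColor(im,cv2.COLOR_RGB2HSV)
m=cv2.inRange(hsv,(3,110,50),(18,255,255))
for u,v in[(171,183),(236,200),(307,173),(361,202)]:
    w=np.zeros_like(m); cv2.circle(w,(u,v),24,255,-1)
    cs,_=cv2.findContours(m&w,0,1); c=max(cs,key=cv2.contourArea)
    (x,y),r=cv2.minEnclosingCircle(c); M=cv2.moments(c)
    (ex,ey),ax,a=cv2.fitEllipse(c)
    print((x,y),r,(ex,ey),ax,ray("top",ex,ey,.095)[:2].round(4),np.array(pix("side",[*ray("top",ex,ey,.097)])).round(0))
for u,v,z,n in[(487,175,.2,"kettle top"),(522,160,.2,"handle"),(303,232,.055,"cup"),(288,212,.05,"cuphandle"),(355,120,.07,"bowls"),(228,142,.1,"clasp"),(363,257,.04,"timer"),(247,257,.11,"blue")]: print(n,ray("top",u,v,z).round(3))
E
```

```text
(170.52890014648438, 182.089599609375) 16.28687286376953 (170.5467529296875, 182.4281005859375) (29.867921829223633, 31.482290267944336) [0.5913 0.2765] [288. 320.]
(235.9146270751953, 200.31707763671875) 16.13930320739746 (235.86810302734375, 199.863037109375) (30.456029891967773, 31.271690368652344) [0.5248 0.0933] [325. 253.]
(307.0, 172.46551513671875) 15.662797927856445 (306.9344177246094, 172.46583557128906) (30.19176483154297, 30.418624877929688) [ 0.5874 -0.1133] [304. 200.]
(360.2757568359375, 201.23056030273438) 16.003129959106445 (360.4073486328125, 201.37579345703125) (30.673845291137695, 31.23775863647461) [ 0.4904 -0.2569] [340. 172.]
kettle top [ 0.513 -0.576  0.2  ]
handle [ 0.545 -0.674  0.2  ]
cup [ 0.422 -0.088  0.055]
cuphandle [ 0.485 -0.048  0.05 ]
bowls [ 0.745 -0.271  0.07 ]
clasp [0.697 0.107 0.1  ]
timer [ 0.337 -0.254  0.04 ]
blue [0.362 0.068 0.11 ]
```

Emit:
drive_tool:
  increments:
    - {"grip":1,"tx":0.29,"ty":0.72,"tz":0.02,"turn":-0.285}
    - {"grip":1,"tx":0.29,"ty":0.72,"tz":0.02,"turn":-0.285}
    - {"grip":1,"tx":0.29,"ty":0.72,"tz":0.02,"turn":-0.285}
    - {"grip":1,"tx":0.29,"ty":0.72,"tz":0.02,"turn":-0.285}
    - {"grip":1,"tx":0.29,"ty":0.72,"tz":0.02,"turn":-0.285}
    - {"grip":1,"tx":0.29,"ty":0.72,"tz":0.02,"turn":-0.285}
    - {"grip":1,"tx":0.29,"ty":0.72,"tz":0.02,"turn":-0.285}
    - {"grip":1,"tx":0.29,"ty":0.72,"tz":0.02,"turn":-0.285}
    - {"grip":1,"tx":0.69,"ty":0.85,"tz":-0.1,"turn":-0.285}
    - {"grip":1,"tx":0.69,"ty":0.85,"tz":-0.1,"turn":-0.285}
    - {"grip":1,"tx":0.69,"ty":0.85,"tz":-0.1,"turn":-0.285}
    - {"grip":1,"tx":0.69,"ty":0.85,"tz":-0.1,"turn":-0.285}
    - {"grip":1,"tx":0.69,"ty":0.85,"tz":-0.1,"turn":-0.285}
    - {"grip":1,"tx":0.69,"ty":0.85,"tz":-0.1,"turn":-0.285}
    - {"grip":1,"tx":0.69,"ty":0.85,"tz":-0.1,"turn":-0.285}
  newtons: 10

```text
clock: 1.65
position: [0.4584, -0.2589, 0.1861]
ee_rot: [-3.141, 0.004, 0.002]
force: [-0.5, 0.1, -0.0]
width: 0.008
```

```bash
python3 - <<'E'
from h import *
im=cv2.imread("pics/side0.png"); hsv=cv2.cvtColor(im,cv2.COLOR_BGR2HSV)
m=cv2.inRange(hsv,(3,110,40),(18,255,255))
c=camera_info("side")["eye"]
for nm,(x,y),(u,v) in[("A",(.5913,.2765),(287,325)),("B",(.5248,.0933),(324,259)),("C",(.5874,-.1133),(303,202)),("D",(.4904,-.2569),(339,173))]:
    w=np.zeros_like(m); cv2.circle(w,(u,v),30,255,-1)
    ys,xs=np.nonzero(m&w); top=ys.min(); k=xs[ys==top]
    d=np.array([x,y])-c[:2]; d/=np.linalg.norm(d)
    back=np.array([x,y])+.046*d
    f=lambda z:pix("side",[*back,z])[1]
    from scipy.optimize import brentq
    print(nm,brentq(lambda z:f(z)-(top-.5),0,.2),top,xs.min(),xs.max(),k.mean())
cv2.imwrite("pics/t1.png",get_image("top")[100:300,100:420,::-1].repeat(2,0).repeat(2,1))
cv2.imwrite("pics/s1.png",get_image("side")[:,:,::-1])
s=observe();print(s["clock"],s["position"],s["force"],s["ee_rot"])
E
```

```text
A 0.09039715911932397 304 262 309 287.5
B 0.08887002469950556 243 304 342 323.5
C 0.09346929889183539 192 286 318 303.0
D 0.09613924088867384 165 324 352 338.0
1.75 [ 0.45867973 -0.258459    0.18649854] [-0.25525182 -0.02699312 -0.19611686] [-3.14118686e+00  3.54751936e-03  1.48296252e-04]
```

View pics/s1.png

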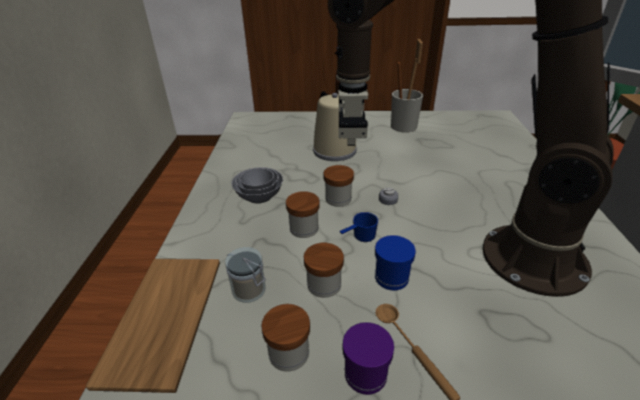

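The fingers are shut above D's base-side edge, and everything else is where it was. Estimated lid tops: A 90, B 89, C 93 and D 96 mm. I'll go down on D first.

Emit:
drive_tool:
  increments:
    - {"grip":1,"tz":-0.1}
    - {"grip":1,"tz":-0.17}
    - {"grip":1,"tz":-0.18}
    - {"grip":1,"tz":-0.19}
    - {"grip":1,"tz":-0.2}
    - {"grip":1,"tz":-0.205}
    - {"grip":1,"tz":-0.205}

```text
invalid input
```

Emit:
drive_tool:
  increments:
    - {"grip":1,"tz":-0.0025}
    - {"grip":1,"tz":-0.005}
    - {"grip":1,"tz":-0.005}

```text
invalid input
```

Emit:
drive_tool:
  increments:
    - {"grip":1,"tz":-0.0025}
    - {"grip":1,"tz":-0.005}
    - {"grip":1,"tz":-0.005}

```text
invalid input
```

Emit:
drive_tool:
  increments:
    - {"grip":1,"tx":0,"ty":0,"tz":-0.1,"turn":0}
    - {"grip":1,"tx":0,"ty":0,"tz":-0.17,"turn":0}
    - {"grip":1,"tx":0,"ty":0,"tz":-0.18,"turn":0}
    - {"grip":1,"tx":0,"ty":0,"tz":-0.19,"turn":0}
    - {"grip":1,"tx":0,"ty":0,"tz":-0.2,"turn":0}
    - {"grip":1,"tx":0,"ty":0,"tz":-0.205,"turn":0}
    - {"grip":1,"tx":0,"ty":0,"tz":-0.205,"turn":0}
    - {"grip":1,"tx":0,"ty":0,"tz":-0.205,"turn":0}

```text
clock: 2.55
position: [0.459, -0.2586, 0.1051]
ee_rot: [3.142, -0.004, 0.001]
force: [-0.6, 0.6, 0.3]
width: 0.006
```

Emit:
drive_tool:
  increments:
    - {"grip":1,"tx":0,"ty":0,"tz":-0.005,"turn":0}
    - {"grip":1,"tx":0,"ty":0,"tz":-0.01,"turn":0}
    - {"grip":1,"tx":0,"ty":0,"tz":-0.01,"turn":0}

```text
clock: 2.85
position: [0.4589, -0.2585, 0.1009]
ee_rot: [-3.141, 0.003, -0.001]
force: [-0.4, 0.1, 0.1]
width: 0.006
```

Emit:
drive_tool:
  increments:
    - {"grip":1,"tx":0,"ty":0,"tz":-0.0025,"turn":0}
    - {"grip":1,"tx":0,"ty":0,"tz":-0.005,"turn":0}
    - {"grip":1,"tx":0,"ty":0,"tz":-0.005,"turn":0}

```text
clock: 3.15
position: [0.4588, -0.2585, 0.0987]
ee_rot: [-3.141, 0.004, -0.0]
force: [0.2, -0.4, 0.7]
width: 0.008
```

Emit:
drive_tool:
  increments:
    - {"grip":1,"tx":0,"ty":0,"tz":-0.0025,"turn":0}
    - {"grip":1,"tx":0,"ty":0,"tz":-0.005,"turn":0}
    - {"grip":1,"tx":0,"ty":0,"tz":-0.005,"turn":0}

```text
clock: 3.45
position: [0.4589, -0.2585, 0.0981]
ee_rot: [3.141, -0.004, 0.001]
force: [-5.1, 3.2, 18.2]
width: 0.007
```

Emit:
drive_tool:
  increments:
    - {"grip":1,"tx":0,"ty":0,"tz":-0.0025,"turn":0}
    - {"grip":1,"tx":0,"ty":0,"tz":-0.0025,"turn":0}

```text
clock: 3.65
position: [0.4589, -0.2585, 0.0981]
ee_rot: [3.141, -0.004, 0.002]
force: [-4.6, 1.8, 14.4]
width: 0.006
```

D is firm: 18 N with no give, top at 98.1 mm. Next is C.

Emit:
drive_tool:
  increments:
    - {"grip":1,"tx":0,"ty":0,"tz":0.1,"turn":0}
    - {"grip":1,"tx":0.08,"ty":0.12,"tz":0.1,"turn":0}
    - {"grip":1,"tx":0.245,"ty":0.364,"tz":0.1,"turn":0}
    - {"grip":1,"tx":0.245,"ty":0.364,"tz":0.1,"turn":0}
    - {"grip":1,"tx":0.245,"ty":0.364,"tz":0.1,"turn":0}
    - {"grip":1,"tx":0.245,"ty":0.364,"tz":0.1,"turn":0}
    - {"grip":1,"tx":0.245,"ty":0.364,"tz":0.03,"turn":0}
    - {"grip":1,"tx":0.245,"ty":0.364,"tz":0.015,"turn":0}
    - {"grip":1,"tx":0.245,"ty":0.364,"tz":0.01,"turn":0}
    - {"grip":1,"tx":0.245,"ty":0.364,"tz":0.005,"turn":0}
    - {"grip":1,"tx":0.245,"ty":0.364,"tz":0.005,"turn":0}

```text
clock: 4.75
position: [0.5571, -0.1135, 0.1007]
ee_rot: [3.141, -0.005, 0.003]
force: [0.1, -0.6, -0.6]
width: 0.007
```

Emit:
drive_tool:
  increments:
    - {"grip":1,"tx":0,"ty":0,"tz":-0.0025,"turn":0}
    - {"grip":1,"tx":0,"ty":0,"tz":-0.005,"turn":0}
    - {"grip":1,"tx":0,"ty":0,"tz":-0.005,"turn":0}

```text
clock: 5.05
position: [0.5572, -0.1135, 0.0989]
ee_rot: [3.141, -0.005, 0.003]
force: [-0.6, -1.2, 0.1]
width: 0.005
```

Emit:
drive_tool:
  increments:
    - {"grip":1,"tx":0,"ty":0,"tz":-0.0025,"turn":0}
    - {"grip":1,"tx":0,"ty":0,"tz":-0.0025,"turn":0}

```text
clock: 5.25
position: [0.5572, -0.1135, 0.0978]
ee_rot: [3.141, -0.005, 0.003]
force: [0.1, -1.4, 0.9]
width: 0.008
```

Emit:
drive_tool:
  increments:
    - {"grip":1,"tx":0,"ty":0,"tz":-0.0025,"turn":0}
    - {"grip":1,"tx":0,"ty":0,"tz":-0.0025,"turn":0}

```text
clock: 5.45
position: [0.5572, -0.1135, 0.0967]
ee_rot: [3.141, -0.005, 0.003]
force: [-0.2, 0.3, 0.9]
width: 0.006
```

Emit:
drive_tool:
  increments:
    - {"grip":1,"tx":0,"ty":0,"tz":-0.0025,"turn":0}
    - {"grip":1,"tx":0,"ty":0,"tz":-0.0025,"turn":0}

```text
clock: 5.65
position: [0.5573, -0.1135, 0.0957]
ee_rot: [3.141, -0.005, 0.004]
force: [0.5, -0.2, 0.9]
width: 0.009
```

Emit:
drive_tool:
  increments:
    - {"grip":1,"tx":0,"ty":0,"tz":-0.0025,"turn":0}
    - {"grip":1,"tx":0,"ty":0,"tz":-0.0025,"turn":0}

```text
clock: 5.85
position: [0.5574, -0.1136, 0.0948]
ee_rot: [3.141, -0.005, 0.004]
force: [0.4, -0.3, 2.0]
width: 0.002
```

Emit:
drive_tool:
  increments:
    - {"grip":1,"tx":0,"ty":0,"tz":-0.0025,"turn":0}
    - {"grip":1,"tx":0,"ty":0,"tz":-0.0025,"turn":0}

```text
clock: 6.05
position: [0.5575, -0.1135, 0.0943]
ee_rot: [3.141, -0.005, 0.004]
force: [-2.6, -0.2, 7.6]
width: 0.008
```

C gave a soft 1–2 N over the last 3–4 mm and then stopped, so it may be rocking. I'll compare it with the untouched picture.

```bash
python3 - <<'E'
from h import *
a=cv2.imread("pics/side0.png"); b=get_image("side")[:,:,::-1]
cr=lambda i:cv2.resize(i[175:245,265:365],None,fx=4,fy=4,interpolation=cv2.INTER_CUBIC)
cv2.imwrite("pics/c2.png",np.hstack([cr(a),cr(b)]))
E
```

```text
(no output)
```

View pics/c2.png

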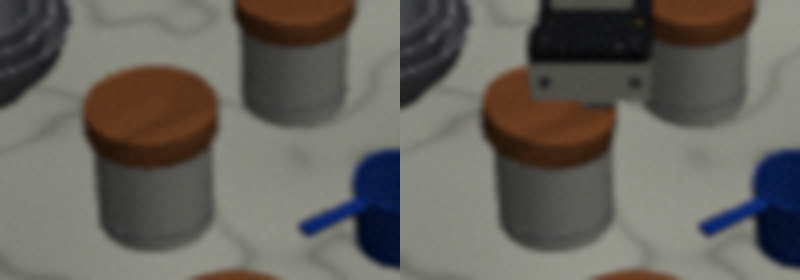

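No tilt is visible: C's left rim sits at the same row (about 112) in both crops. One more nudge on C to confirm it's firm, then on to B.

Emit:
drive_tool:
  increments:
    - {"grip":1,"tx":0,"ty":0,"tz":-0.0025,"turn":0}
    - {"grip":1,"tx":0,"ty":0,"tz":-0.0025,"turn":0}

```text
clock: 6.3
position: [0.5576, -0.1136, 0.0941]
ee_rot: [3.14, -0.005, 0.005]
force: [-4.0, 1.2, 10.8]
width: 0.009
```

Emit:
drive_tool:
  increments:
    - {"grip":1,"tx":0,"ty":0,"tz":0.1,"turn":0}
    - {"grip":1,"tx":-0.05,"ty":0.15,"tz":0.1,"turn":0}
    - {"grip":1,"tx":-0.156,"ty":0.517,"tz":0.1,"turn":0}
    - {"grip":1,"tx":-0.156,"ty":0.517,"tz":0.1,"turn":0}
    - {"grip":1,"tx":-0.156,"ty":0.517,"tz":0.1,"turn":0}
    - {"grip":1,"tx":-0.156,"ty":0.517,"tz":0.1,"turn":0}
    - {"grip":1,"tx":-0.156,"ty":0.517,"tz":0.1,"turn":0}
    - {"grip":1,"tx":-0.156,"ty":0.517,"tz":0.03,"turn":0}
    - {"grip":1,"tx":-0.156,"ty":0.517,"tz":0.015,"turn":0}
    - {"grip":1,"tx":-0.156,"ty":0.517,"tz":0.01,"turn":0}
    - {"grip":1,"tx":-0.156,"ty":0.517,"tz":0.005,"turn":0}
    - {"grip":1,"tx":-0.156,"ty":0.517,"tz":0.005,"turn":0}

```text
clock: 7.5
position: [0.4956, 0.0928, 0.0965]
ee_rot: [3.14, -0.006, 0.006]
force: [-1.0, -0.9, -0.1]
width: 0.002
```

Emit:
drive_tool:
  increments:
    - {"grip":1,"tx":0,"ty":0,"tz":-0.0025,"turn":0}
    - {"grip":1,"tx":0,"ty":0,"tz":-0.005,"turn":0}
    - {"grip":1,"tx":0,"ty":0,"tz":-0.005,"turn":0}

```text
clock: 7.8
position: [0.4957, 0.0928, 0.0947]
ee_rot: [3.14, -0.006, 0.007]
force: [0.1, 1.4, 0.7]
width: 0.006
```

Emit:
drive_tool:
  increments:
    - {"grip":1,"tx":0,"ty":0,"tz":-0.0025,"turn":0}
    - {"grip":1,"tx":0,"ty":0,"tz":-0.0025,"turn":0}
    - {"grip":1,"tx":0,"ty":0,"tz":-0.0025,"turn":0}

```text
clock: 8.1
position: [0.4958, 0.0928, 0.0945]
ee_rot: [3.14, -0.006, 0.007]
force: [-2.9, -0.9, 10.1]
width: 0.004
```

B reads firm at 94.5 mm (10 N), but that disagrees with my visual height estimate. I'll check the picture while still pressing.

```bash
python3 - <<'E'
from h import *
a=cv2.imread("pics/side0.png"); b=get_image("side")[:,:,::-1]
cr=lambda i:cv2.resize(i[225:305,275:375],None,fx=4,fy=4,interpolation=cv2.INTER_CUBIC)
cv2.imwrite("pics/b2.png",np.hstack([cr(a),cr(b)]))
E
```

```text
(no output)
```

View pics/b2.png

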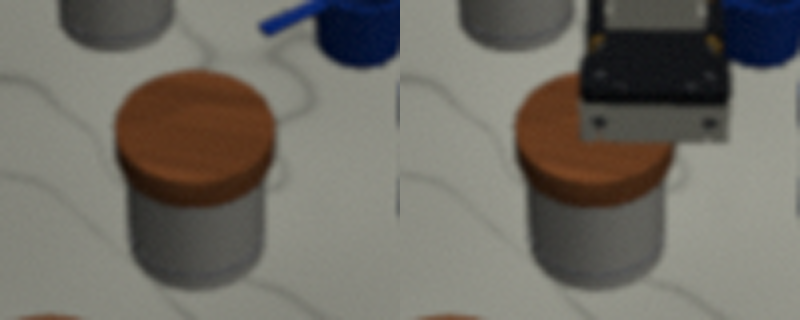

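B's lid is also unchanged, so it's firm. That leaves A, where I'll confirm the rocking.

Emit:
drive_tool:
  increments:
    - {"grip":1,"tx":0,"ty":0,"tz":0.1,"turn":0}
    - {"grip":1,"tx":0.05,"ty":0.15,"tz":0.1,"turn":0}
    - {"grip":1,"tx":0.164,"ty":0.459,"tz":0.1,"turn":0}
    - {"grip":1,"tx":0.164,"ty":0.459,"tz":0.1,"turn":0}
    - {"grip":1,"tx":0.164,"ty":0.459,"tz":0.1,"turn":0}
    - {"grip":1,"tx":0.164,"ty":0.459,"tz":0.1,"turn":0}
    - {"grip":1,"tx":0.164,"ty":0.459,"tz":0.05,"turn":0}
    - {"grip":1,"tx":0.164,"ty":0.459,"tz":0.035,"turn":0}
    - {"grip":1,"tx":0.164,"ty":0.459,"tz":0.025,"turn":0}
    - {"grip":1,"tx":0.164,"ty":0.459,"tz":0.025,"turn":0}

```text
clock: 9.15
position: [0.5611, 0.2758, 0.1042]
ee_rot: [3.14, -0.007, 0.006]
force: [-0.2, -0.2, 0.8]
width: 0.005
```

Emit:
drive_tool:
  increments:
    - {"grip":1,"tx":0,"ty":0,"tz":-0.0025,"turn":0}
    - {"grip":1,"tx":0,"ty":0,"tz":-0.005,"turn":0}
    - {"grip":1,"tx":0,"ty":0,"tz":-0.005,"turn":0}

```text
clock: 9.45
position: [0.5613, 0.2757, 0.1026]
ee_rot: [3.14, -0.008, 0.007]
force: [-0.3, 0.0, 0.4]
width: 0.004
```

Emit:
drive_tool:
  increments:
    - {"grip":1,"tx":0,"ty":0,"tz":-0.0025,"turn":0}
    - {"grip":1,"tx":0,"ty":0,"tz":-0.005,"turn":0}
    - {"grip":1,"tx":0,"ty":0,"tz":-0.005,"turn":0}

```text
clock: 9.75
position: [0.5613, 0.2757, 0.1005]
ee_rot: [3.14, -0.008, 0.007]
force: [-0.1, 0.1, 0.6]
width: 0.01
```

Emit:
drive_tool:
  increments:
    - {"grip":1,"tx":0,"ty":0,"tz":-0.0025,"turn":0}
    - {"grip":1,"tx":0,"ty":0,"tz":-0.005,"turn":0}
    - {"grip":1,"tx":0,"ty":0,"tz":-0.005,"turn":0}

```text
clock: 10.05
position: [0.5612, 0.2756, 0.0982]
ee_rot: [3.14, -0.008, 0.006]
force: [-1.0, -0.5, 0.2]
width: 0.005
```

Emit:
drive_tool:
  increments:
    - {"grip":1,"tx":0,"ty":0,"tz":-0.0025,"turn":0}
    - {"grip":1,"tx":0,"ty":0,"tz":-0.0025,"turn":0}
    - {"grip":1,"tx":0,"ty":0,"tz":-0.0025,"turn":0}

```text
clock: 10.35
position: [0.5611, 0.2756, 0.0972]
ee_rot: [3.14, -0.008, 0.006]
force: [0.7, 0.0, 0.3]
width: 0.007
```

Emit:
drive_tool:
  increments:
    - {"grip":1,"tx":0,"ty":0,"tz":-0.0025,"turn":0}
    - {"grip":1,"tx":0,"ty":0,"tz":-0.0025,"turn":0}
    - {"grip":1,"tx":0,"ty":0,"tz":-0.0025,"turn":0}

```text
clock: 10.65
position: [0.5611, 0.2756, 0.0962]
ee_rot: [3.14, -0.008, 0.006]
force: [1.1, -0.1, 0.2]
width: 0.004
```

Emit:
drive_tool:
  increments:
    - {"grip":1,"tx":0,"ty":0,"tz":-0.0025,"turn":0}
    - {"grip":1,"tx":0,"ty":0,"tz":-0.0025,"turn":0}
    - {"grip":1,"tx":0,"ty":0,"tz":-0.0025,"turn":0}

```text
clock: 10.95
position: [0.5612, 0.2756, 0.0961]
ee_rot: [3.14, -0.008, 0.007]
force: [-2.2, -1.7, 9.4]
width: 0.005
```

Emit:
drive_tool:
  increments:
    - {"grip":1,"tx":0,"ty":0,"tz":-0.0025,"turn":0}
    - {"grip":1,"tx":0,"ty":0,"tz":-0.0025,"turn":0}
    - {"grip":1,"tx":0,"ty":0,"tz":-0.0025,"turn":0}

```text
clock: 11.25
position: [0.5612, 0.2756, 0.0961]
ee_rot: [3.14, -0.008, 0.007]
force: [-3.3, -2.0, 10.0]
width: -0.002
```

A also reads firm at 96.1 mm. I'll compare the lid outlines before and during pressing for A, B and C.

```bash
python3 - <<'E'
from h import *
a=cv2.imread("pics/side0.png"); b=get_image("side")[:,:,::-1].copy(); cv2.imwrite("pics/sA.png",b)
cr=lambda i:cv2.resize(i[280:380,235:335],None,fx=4,fy=4,interpolation=cv2.INTER_CUBIC)
A=np.hstack([cr(a),cr(b)]); cv2.imwrite("pics/a2.png",A)
for n,I in(("A",A),("B",cv2.imread("pics/b2.png")),("C",cv2.imread("pics/c2.png"))):
    for H in(I[:,:400],I[:,400:]):
        m=cv2.inRange(cv2.cvtColor(H,cv2.COLOR_BGR2HSV),(3,110,30),(18,255,255))
        nl,l,s,_=cv2.connectedComponentsWithStats(m); k=1+np.argmax(s[1:,4]); mm=l==k
        x0=s[k,0]; print(n,s[k].tolist(),[(int(np.nonzero(mm[:,x])[0].min()),int(np.nonzero(mm[:,x])[0].max())) for x in range(x0+8,x0+130,12)])
E
```

```text
A [108, 97, 190, 186, 28124] [(151, 225), (133, 248), (121, 264), (113, 271), (107, 275), (102, 279), (99, 280), (98, 281), (97, 280), (98, 277), (100, 274)]
A [108, 100, 171, 182, 10838] [(151, 225), (133, 248), (121, 263), (113, 271), (107, 275), (103, 279), (238, 281), (238, 281), (239, 280), (238, 277), (238, 274)]
B [116, 71, 158, 136, 17184] [(105, 168), (91, 188), (84, 196), (78, 201), (75, 204), (73, 206), (71, 205), (73, 205), (75, 203), (78, 199), (84, 193)]
B [116, 74, 156, 133, 11524] [(105, 167), (91, 188), (84, 196), (78, 200), (75, 204), (141, 206), (141, 205), (142, 205), (143, 203), (143, 199), (143, 193)]
C [85, 68, 131, 99, 10700] [(89, 141), (80, 156), (74, 162), (71, 165), (69, 166), (68, 166), (68, 165), (70, 162), (74, 157), (80, 150), (94, 133)]
C [84, 69, 131, 99, 8291] [(84, 141), (75, 154), (70, 159), (78, 164), (101, 166), (101, 166), (101, 166), (101, 164), (108, 160), (108, 153), (108, 126)]
```

View pics/a2.png

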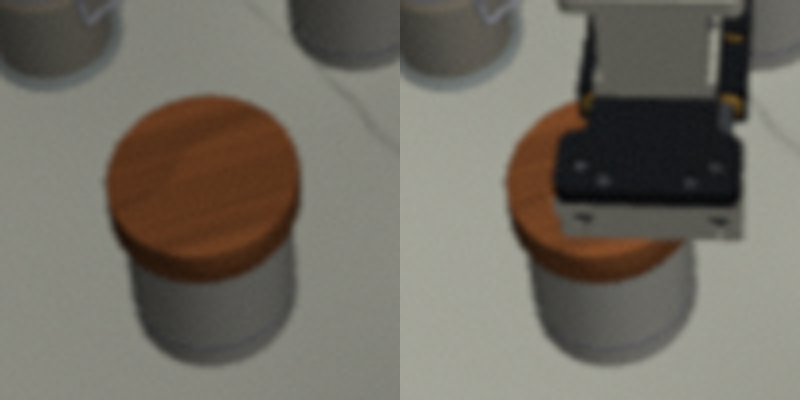

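A and B are unchanged to within a pixel. C's far rim rose by 4–5 px at 4x scale (89→84, 80→75), which matches its soft 3.5 mm of travel. So C is the lid that rocks. I'm moving over its middle.

Emit:
drive_tool:
  increments:
    - {"grip":1,"tx":0,"ty":0,"tz":0.12,"turn":0}
    - {"grip":1,"tx":0,"ty":-0.1,"tz":0.15,"turn":0}
    - {"grip":1,"tx":0.065,"ty":-0.9725,"tz":0.15,"turn":0}
    - {"grip":1,"tx":0.065,"ty":-0.9725,"tz":0.15,"turn":0}
    - {"grip":1,"tx":0.065,"ty":-0.9725,"tz":0.15,"turn":0}
    - {"grip":1,"tx":0.065,"ty":-0.9725,"tz":0.15,"turn":0}
    - {"grip":1,"tx":0.065,"ty":-0.9725,"tz":0.15,"turn":0}
    - {"grip":1,"tx":0.065,"ty":-0.9725,"tz":0.15,"turn":0}
    - {"grip":1,"tx":0.065,"ty":-0.9725,"tz":0.15,"turn":0}
    - {"grip":1,"tx":0.065,"ty":-0.9725,"tz":0.15,"turn":0}
    - {"grip":1,"tx":0.065,"ty":-0.9725,"tz":0.15,"turn":0}
    - {"grip":1,"tx":0.065,"ty":-0.9725,"tz":0.05,"turn":0}
    - {"grip":1,"tx":0.065,"ty":-0.9725,"tz":0.03,"turn":0}
    - {"grip":1,"tx":0.065,"ty":-0.9725,"tz":0.02,"turn":0}
    - {"grip":1,"tx":0.065,"ty":-0.9725,"tz":0.0175,"turn":0}
    - {"grip":1,"tx":0.065,"ty":-0.9725,"tz":0.0175,"turn":0}

```text
clock: 12.9
position: [0.5879, -0.1129, 0.1041]
ee_rot: [3.14, -0.007, 0.01]
force: [0.5, -0.1, 1.3]
width: 0.005
```

```bash
python3 - <<'E'
from h import *
b=get_image("side")[:,:,::-1].copy(); cv2.imwrite("pics/sC.png",b)
H=cv2.resize(b[175:245,265:365],None,fx=4,fy=4,interpolation=cv2.INTER_CUBIC)
m=cv2.inRange(cv2.cvtColor(H,cv2.COLOR_BGR2HSV),(3,110,30),(18,255,255))
nl,l,s,_=cv2.connectedComponentsWithStats(m); k=1+np.argmax(s[1:,4]); mm=l==k
print(s[k],[(int(np.nonzero(mm[:,x])[0].min()),int(np.nonzero(mm[:,x])[0].max())) for x in range(93,210,12)])
E
```

```text
[  85   84  131   84 8748] [(89, 142), (88, 156), (88, 162), (88, 165), (96, 166), (96, 166), (96, 165), (89, 162), (89, 157), (84, 150)]
```

C sprang back level (rim at 89 again). Now I'll press down in the middle.

Emit:
drive_tool:
  increments:
    - {"grip":1,"tx":0,"ty":0,"tz":-0.005,"turn":0}
    - {"grip":1,"tx":0,"ty":0,"tz":-0.01,"turn":0}
    - {"grip":1,"tx":0,"ty":0,"tz":-0.0125,"turn":0}
    - {"grip":1,"tx":0,"ty":0,"tz":-0.015,"turn":0}
    - {"grip":1,"tx":0,"ty":0,"tz":-0.0175,"turn":0}
    - {"grip":1,"tx":0,"ty":0,"tz":-0.0175,"turn":0}

```text
clock: 13.55
position: [0.5879, -0.1131, 0.0975]
ee_rot: [3.14, -0.007, 0.01]
force: [-2.1, 1.5, 4.2]
width: 0.007
```

Emit:
drive_tool:
  increments:
    - {"grip":1,"tx":0,"ty":0,"tz":-0.0025,"turn":0}
    - {"grip":1,"tx":0,"ty":0,"tz":-0.005,"turn":0}
    - {"grip":1,"tx":0,"ty":0,"tz":-0.005,"turn":0}

```text
clock: 13.85
position: [0.5879, -0.1131, 0.0959]
ee_rot: [3.14, -0.007, 0.01]
force: [-2.0, 0.6, 5.3]
width: 0.001
```

Emit:
drive_tool:
  increments:
    - {"grip":1,"tx":0,"ty":0,"tz":-0.0025,"turn":0}
    - {"grip":1,"tx":0,"ty":0,"tz":-0.005,"turn":0}
    - {"grip":1,"tx":0,"ty":0,"tz":-0.005,"turn":0}

```text
clock: 14.15
position: [0.588, -0.1131, 0.0944]
ee_rot: [3.139, -0.007, 0.011]
force: [-1.9, 0.7, 6.0]
width: 0.008
```

Emit:
drive_tool:
  increments:
    - {"grip":1,"tx":0,"ty":0,"tz":-0.0025,"turn":0}
    - {"grip":1,"tx":0,"ty":0,"tz":-0.005,"turn":0}
    - {"grip":1,"tx":0,"ty":0,"tz":-0.005,"turn":0}

```text
clock: 14.45
position: [0.588, -0.1131, 0.0934]
ee_rot: [3.139, -0.007, 0.011]
force: [-4.5, 0.5, 12.0]
width: 0.002
```

Emit:
drive_tool:
  increments:
    - {"grip":1,"tx":0,"ty":0,"tz":-0.004,"turn":0}
    - {"grip":1,"tx":0,"ty":0,"tz":-0.004,"turn":0}
    - {"grip":1,"tx":0,"ty":0,"tz":-0.004,"turn":0}

```text
clock: 14.75
position: [0.5881, -0.1131, 0.0933]
ee_rot: [3.139, -0.008, 0.012]
force: [-7.1, 1.6, 17.0]
width: 0.006
```

Emit:
drive_tool:
  increments:
    - {"grip":1,"tx":0,"ty":0,"tz":-0.004,"turn":0}
    - {"grip":1,"tx":0,"ty":0,"tz":-0.004,"turn":0}
    - {"grip":1,"tx":0,"ty":0,"tz":-0.004,"turn":0}

```text
clock: 15.05
position: [0.588, -0.1131, 0.0933]
ee_rot: [3.139, -0.008, 0.013]
force: [-6.5, 0.9, 18.0]
width: 0.005
```

It slid about 4.5 mm and is now firm at 18 N. I'll recheck the edge for rocking, then retreat.

Emit:
drive_tool:
  increments:
    - {"grip":1,"tx":0,"ty":0,"tz":0.05,"turn":0}
    - {"grip":1,"tx":-0.075,"ty":0,"tz":0.05,"turn":0}
    - {"grip":1,"tx":-0.075,"ty":0,"tz":0.05,"turn":0}
    - {"grip":1,"tx":-0.075,"ty":0,"tz":0.02,"turn":0}
    - {"grip":1,"tx":-0.075,"ty":0,"tz":0.01,"turn":0}
    - {"grip":1,"tx":-0.075,"ty":0,"tz":0.005,"turn":0}
    - {"grip":1,"tx":-0.075,"ty":0,"tz":0.005,"turn":0}

```text
clock: 15.75
position: [0.5581, -0.113, 0.0944]
ee_rot: [3.139, -0.008, 0.011]
force: [-0.6, -0.1, 1.1]
width: 0.007
```

Emit:
drive_tool:
  increments:
    - {"grip":1,"tx":0,"ty":0,"tz":-0.0025,"turn":0}
    - {"grip":1,"tx":0,"ty":0,"tz":-0.005,"turn":0}
    - {"grip":1,"tx":0,"ty":0,"tz":-0.005,"turn":0}

```text
clock: 16.05
position: [0.5585, -0.1129, 0.0932]
ee_rot: [3.139, -0.008, 0.013]
force: [-3.8, 0.7, 9.2]
width: 0.005
```

Emit:
drive_tool:
  increments:
    - {"grip":1,"tx":0,"ty":0,"tz":-0.0025,"turn":0}
    - {"grip":1,"tx":0,"ty":0,"tz":-0.0025,"turn":0}
    - {"grip":1,"tx":0,"ty":0,"tz":-0.0025,"turn":0}

```text
clock: 16.35
position: [0.5586, -0.1129, 0.0932]
ee_rot: [3.139, -0.007, 0.013]
force: [-4.0, 0.5, 11.5]
width: 0.002
```

Emit:
drive_tool:
  increments:
    - {"grip":1,"tx":0,"ty":0,"tz":-0.0025,"turn":0}
    - {"grip":1,"tx":0,"ty":0,"tz":-0.0025,"turn":0}
    - {"grip":1,"tx":0,"ty":0,"tz":-0.0025,"turn":0}

```text
clock: 16.65
position: [0.5586, -0.1129, 0.0931]
ee_rot: [3.138, -0.007, 0.013]
force: [-3.8, 0.8, 11.3]
width: 0.007
```

The edge is firm at 93.1 mm, so it no longer rocks. I'll retreat upwards and back, clear of everything, and take a last look.

Emit:
drive_tool:
  increments:
    - {"grip":1,"tx":0,"ty":0,"tz":0.1,"turn":0}
    - {"grip":1,"tx":0,"ty":0,"tz":0.2,"turn":0}
    - {"grip":1,"tx":0,"ty":0,"tz":0.3,"turn":0}
    - {"grip":1,"tx":-0.35,"ty":-0.2,"tz":0.4,"turn":0}
    - {"grip":1,"tx":-0.35,"ty":-0.2,"tz":0.4,"turn":0}
    - {"grip":1,"tx":-0.35,"ty":-0.2,"tz":0.4,"turn":0}
    - {"grip":1,"tx":-0.35,"ty":-0.2,"tz":0.4,"turn":0}
    - {"grip":1,"tx":-0.35,"ty":-0.2,"tz":0.4,"turn":0}
    - {"grip":1,"tx":-0.35,"ty":-0.2,"tz":0.4,"turn":0}

```text
clock: 17.55
position: [0.4193, -0.1927, 0.2534]
ee_rot: [3.138, -0.008, 0.015]
force: [-0.5, -0.6, -0.1]
width: 0.004
```

```bash
python3 - <<'E'
from h import *
b=get_image("side")[:,:,::-1].copy(); cv2.imwrite("pics/sEnd.png",b); a=cv2.imread("pics/side0.png")
for i in(a,b):
  H=cv2.resize(i[175:245,265:365],None,fx=4,fy=4,interpolation=cv2.INTER_CUBIC)
  m=cv2.inRange(cv2.cvtColor(H,cv2.COLOR_BGR2HSV),(3,110,30),(18,255,255))
  nl,l,s,_=cv2.connectedComponentsWithStats(m); k=1+np.argmax(s[1:,4]); mm=l==k
  print(s[k],[(int(np.nonzero(mm[:,x])[0].min()),int(np.nonzero(mm[:,x])[0].max())) for x in range(93,210,12)])
E
```

```text
[   85    68   131    99 10700] [(89, 141), (80, 156), (74, 162), (71, 165), (69, 166), (68, 166), (68, 165), (70, 162), (74, 157), (80, 150)]
[   85    73   131   100 10698] [(95, 147), (86, 161), (80, 168), (76, 170), (74, 172), (73, 172), (74, 170), (75, 167), (79, 163), (85, 156)]
```

View pics/sEnd.png

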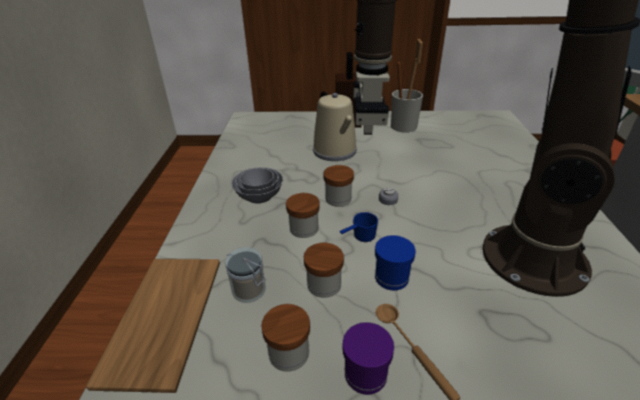

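Lid C is now 5–6 px lower (4x scale), evenly across its outline, so it is down and level. Everything else stands where it was.

```bash
python3 -c "from cell import *; print(sign_off())"
```

```text
the job is handed in; nothing more can be done
None
```

The loose lid is now fully seated, and the job is handed in after about 17.6 s of the 56 s allowed. It was the lid at about x = 0.587, y = −0.113.

- **Finding it:** I pressed near the edge of all four lids. Three did not give at all under 10–18 N. The fourth gave softly (about 1–2 N) for about 3.5 mm, and its far rim rose in the camera picture. I first took it for firm by eye; measuring the before-and-after outlines of it and two of the others corrected that.
- **Seating it:** Pressed in the middle, it slid down about 4.5 mm at 4–6 N, then stopped firmly at 18 N.
- **Last checks:** Pressing its edge again at about 11 N gave no rocking. In the final picture the lid's outline is evenly lower, so it is level. By eye, the other things on the counter stand where they were, and the robot is touching nothing.
- **Disagreements:** My height estimates from the pictures were 2 to 6 mm too low, so I used the contact heights instead. The slide started at a lower force than the stated 7 N.

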